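Load, close and log the cake holding case

ROBOT

A 6-joint arm with a two-finger parallel gripper is mounted at the origin on a cart in front of the work surface, level with it; the furniture and walls round the work are solid. World frame = base frame: x ahead of the robot, y to its left, z up, the work surface at z = 0. Lengths are in mm, angles in rad, forces in N, time in s.
With the tool pointing down it reaches from about 275 to 875 mm from the base axis. Payload 12.5 kg.
Tool frame: the origin (TCP) lies midway between the tips of the shut fingers; the grasp point (between the pads) lies 19 mm behind it; z points along the fingers, y is the line along which they close (so a half turn about z gives the same grasp; the last joint's range is limited). The gripper opens to 85 mm and grips with 20 to 120 N. Pads are 22 mm wide; open, the fingers measure 114 mm over their backs; the gripper's body (76 mm by 85 mm) begins 54 mm behind the grasp point. The pads swing forward as they close: fully open they stand 13 mm farther back than shut.
Start: joints at [-1.224, 0.351, 1.652, -0, 1.139, -0.085], TCP at [230.195, -499.494, 231.29] pointing down, gripper open.
Joint ranges: [-2.75, 2.75], [-0.79, 2.1], [0.01, 2.65], [-1.57, 4.71], [0.07, 3.14], [-2.87, 2.87]. Speed limits (rad/s): [2.22, 2.22, 2.79, 3.14, 3.14, 3.14].

INTERFACE

Orientations are given as a 3x3 rotation matrix whose columns are the frame's x, y, z axes.
In Python, from station import * gives the robot as it stands.
- The arm moves only by the shell command python3 -m jog 'ROWS' [FORCE]. ROWS is text: rows parted by semicolons, each of 7 numbers parted by spaces: the turn, a rotation vector about the tool's x, y, z in degrees, then the shift along the tool's x, y, z in mm, then the closure in counts, from 0 (fully open) to 255 (shut). A call has 1 to 20 rows; each row is the pose to reach, as a shift and turn from the pose commanded when the call began, along the tool's axes at that moment; what a row does not reach only later rows make up. A row lasts 1/8 s, in which the tool goes at most 62.5 mm and 10.7 degrees, less where a joint would pass 70% of its speed; a pose out of reach is approached as far as the arm can. A call with a gripper value outside its range is refused whole. The fingers move at their own pace and stop on an object; FORCE is the grip in N (left out, the last holds). Time passes only in rows, so rows that repeat a pose let the fingers close. It gives the time, the measured TCP pose, the force, the opening and the grip force at its end, in the units of the state.
- get_obs(): the state, without advancing time (a new reading comes with each control period).
- grab_frame(name): name is "scene" or "top" or "wrist"; returns (picture, depth): 400x640x3 uint8, red, green, blue; 400x640 float32, mm along the optical axis (not along the pixel's ray), 0 where there is no reading.
- camera_model(name): a dict with "camera_matrix" (3x3 intrinsics, pixels), "D" ([k1, k2, p1, p2, k3] as OpenCV has them; the pictures are not rectified), "pose" (4x4, takes a point from camera to world coordinates). Camera axes: x right, y down, z forward; pixel columns grow to the right and rows downward; lengths in mm; the calibration is good to about 2 mm. A picture is of the moment at which its call begins: read the wrist's pose just before it. camera_model takes no time and is no camera call; for the wrist camera it gives the pose at the moment of the call.
- job_done(): hands the job in; it is judged then, once.
The state is a dict: "time_s": time; "joints": joint angles; "qvel": joint speeds; "effort": joint torques, N m; "ee_pos": TCP position; "tool_rot": TCP orientation; "wrist_force": force on the tool from outside, world axes, zero at the start; "ft_torque": the same for the moment, N m; "width": finger opening in mm; "gripper_force": force on a finger pad.
Only numpy, scipy, OpenCV 4.12 (cv2) and the standard library are available. Lean on these libraries where they do the work, as an engineer would, in place of code of your own. Each camera call takes 0.05 s, during which the arm holds its last target. There are 200 camera calls.

TASK

Press the case's side pedal lever all the way down so that the clear lid swings fully open, then set every foil-cup cake that stands on the bare worktop (not those on the black baking tray) upright on the case floor, side by side and without dropping any. Then lift the pedal back up slowly, by the pedal and not by the lid, so that the lid closes fully without slamming. Finally pick up the hand scanner, point its nose squarely at the middle of the bar-code card on the ticket stand from about 10 cm away, hold it still there for a good second and a half, and lay it back along the middle of its rubber mat; leave the order pad, sugar shaker and jam jar where they are.

Things in the scene. Friction and masses are not known exactly. Their poses are not given: they have to be found in the camera images.
- case_floor (a point): Centre of the inner floor of the fixed steel cake case, 160 mm deep (x) by 310 mm wide (y); walls 5 mm, rim 37 mm above this point (45 mm above the worktop). Holds three cakes side by side, 95 mm apart along y, long sides along x. x points from the front to the hinge side at the back, y to the pedal end, z up. Place and yaw vary.
- lid (a joint): Hinge of the clear lid on the case's back rim, 88 mm behind the floor centre: 0 shut, 1.75 rad fully open, a little past upright (top 0.22 m above the worktop), where its weight keeps it. Linked to the pedal: lid angle = 3.5 x pedal angle. Let go of below about 1.3 rad it falls and slams; faster than 2.5 rad/s below 0.8 rad is a slam.
- lid_edge (a point): Middle of the lid's free front edge, 166 mm from the hinge line (51 mm above the worktop). The lid is a clear panel in an aluminium frame, 164 x 310 x 9 mm; its x points from this edge to the hinge. Not to be pushed with the fingers.
- pedal (a joint): Pedal lever at the case's +y end: 0 up (lid shut) to 0.5 rad down (lid open). No return spring: pressing down takes about 5 N at first, less later; it stays down. It must be lifted (about 2 N) until the lid passes upright; then the lid's weight drives it up with up to 3 N: hold it back. Axis 179 mm to +y of the case floor's centre, 56 mm above the worktop; pad radius 126 mm.
- pedal_pad (a point): Centre of the top face of the pedal's black pad, in front of the case. Pad 56 mm long (case x), 34 mm wide (case y), 14 mm thick, free on both sides to be pinched across its width from above. This point is 95 mm above the worktop with the lever up, 33 mm when down; its path is nearly vertical. The point tilts with the lever (0.25 rad up to 0.25 down); its y stays along the case's y.
- label (a point): Centre of the bar-code card, 104 x 74 mm, upright on the front of the fixed ticket stand (120 mm wide, 156 mm high), 110 mm above the worktop. x points into the card, away from the viewer (a scanner looks along +x), y along the card to the left as seen by the viewer, z up. Place and yaw vary.
- scanner: Loose grey bar scanner, 150 mm long (x, nose with a black collar and window to +x), 40 mm wide, 34 mm high (black collar 50 x 38 mm, look only), 160 g, lying flat on its mat with its z up; origin: centre of its underside, under its centre of mass. Grip across its width at the middle. None while held.
- nose (a point): Centre of the scanner's window: 75 mm ahead of the scanner's origin along its x and 19 mm above its underside.
- beam (a point): Point 100 mm straight ahead of the scanner's window (175 mm ahead of its origin): it should lie at the card's middle when the scanner is 100 mm away. Reads from 40 to 170 mm.
- mat: Fixed black rubber mat of the scanner, 230 (x) x 120 (y) x 4 mm; origin: centre of the underside (its top is 4 mm above the worktop). The scanner lies along its x.
- cake_1: One of four look-alike custard cakes in oval foil cups, 59 mm wide (x) by 106 mm long (y) by 28 mm high, 85 g; grip it across the narrow sides (fingers close along its x). Origin: centre of the underside; z up. Two or three of the four are present (None if absent, or while held).
- cake_2: One of four look-alike custard cakes in oval foil cups, 59 mm wide (x) by 106 mm long (y) by 28 mm high, 85 g; grip it across the narrow sides (fingers close along its x). Origin: centre of the underside; z up. Two or three of the four are present (None if absent, or while held).
- cake_3: One of four look-alike custard cakes in oval foil cups, 59 mm wide (x) by 106 mm long (y) by 28 mm high, 85 g; grip it across the narrow sides (fingers close along its x). Origin: centre of the underside; z up. Two or three of the four are present (None if absent, or while held).
- cake_4: One of four look-alike custard cakes in oval foil cups, 59 mm wide (x) by 106 mm long (y) by 28 mm high, 85 g; grip it across the narrow sides (fingers close along its x). Origin: centre of the underside; z up. Two or three of the four are present (None if absent, or while held).
- order_pad: Red notebook 148 x 109 x 13 mm lying on the worktop in front; a bystander. Origin: centre of the underside.
- sugar_shaker: Steel shaker, 68 mm across, 106 mm high, behind the case; a bystander. Origin: centre of the underside.
- jam_jar: Jam jar, 76 mm across, 92 mm high, behind the case; a bystander. Origin: centre of the underside.
There are look-alikes about, which are no part of the job. Leave any green look-alike of the cake_3 alone.

How it is judged (in metres and radians):
On the way, in this order (a step that is already met when the one before it is completed fails the run):
1. The lid stands fully open (lid joint above 1.6 rad) (value of joint lid above 1.6 rad), for 0.3 s.
2. Every cake stands upright on the case floor, let go of, with the lid still open (x of cake_1 in the frame of case_floor between -0.045 and 0.045 m and y of cake_1 in the frame of case_floor between -0.13 and 0.13 m and z of cake_1 in the frame of case_floor between -0.01 and 0.012 m and angle between each of cake_1, cake_2, cake_3, cake_4's own z axis and vertical below 0.15 rad and linear speed of each of cake_1, cake_2, cake_3, cake_4 below 0.03 m/s and contact force between each of cake_1, cake_2, cake_3, cake_4 and the fingers below 0.1 N and x of cake_2 in the frame of case_floor between -0.045 and 0.045 m and y of cake_2 in the frame of case_floor between -0.13 and 0.13 m and z of cake_2 in the frame of case_floor between -0.01 and 0.012 m and x of cake_3 in the frame of case_floor between -0.045 and 0.045 m and y of cake_3 in the frame of case_floor between -0.13 and 0.13 m and z of cake_3 in the frame of case_floor between -0.01 and 0.012 m and x of cake_4 in the frame of case_floor between -0.045 and 0.045 m and y of cake_4 in the frame of case_floor between -0.13 and 0.13 m and z of cake_4 in the frame of case_floor between -0.01 and 0.012 m and value of joint lid above 1.3 rad), for 0.3 s.
3. The lid is shut again (value of joint lid below 0.06 rad and velocity of joint lid above -0.2 rad/s), for 0.2 s.
4. With the lid shut, the scanner's nose points at the middle of the card from 40 to 170 mm (beam within 25 mm of the middle, within 0.3 rad of square), held still for 1 s (value of joint lid below 0.06 rad and y of beam in the frame of label between -0.025 and 0.025 m and z of beam in the frame of label between -0.025 and 0.025 m and angle between the x axis of scanner and the x axis of label, either way round below 0.3 rad and x of nose in the frame of label between -0.17 and -0.04 m and linear speed of scanner below 0.03 m/s and angular speed of scanner below 0.3 rad/s), for 1 s.
At the end, for the whole second after the job is handed in: Every present cake stands upright (within 0.15 rad) on the case floor, the lid is shut (under 0.06 rad), and the scanner lies flat on its mat, within 40 mm along and 30 mm across of the mat's centre and within 0.35 rad of its length, all let go of and at rest (x of cake_1 in the frame of case_floor between -0.045 and 0.045 m and y of cake_1 in the frame of case_floor between -0.13 and 0.13 m and z of cake_1 in the frame of case_floor between -0.01 and 0.012 m and angle between each of cake_1, cake_2, cake_3, cake_4's own z axis and vertical below 0.15 rad and linear speed of each of cake_1, cake_2, cake_3, cake_4, scanner below 0.03 m/s and contact force between each of cake_1, cake_2, cake_3, cake_4 and the fingers below 0.1 N and x of cake_2 in the frame of case_floor between -0.045 and 0.045 m and y of cake_2 in the frame of case_floor between -0.13 and 0.13 m and z of cake_2 in the frame of case_floor between -0.01 and 0.012 m and x of cake_3 in the frame of case_floor between -0.045 and 0.045 m and y of cake_3 in the frame of case_floor between -0.13 and 0.13 m and z of cake_3 in the frame of case_floor between -0.01 and 0.012 m and x of cake_4 in the frame of case_floor between -0.045 and 0.045 m and y of cake_4 in the frame of case_floor between -0.13 and 0.13 m and z of cake_4 in the frame of case_floor between -0.01 and 0.012 m and value of joint lid below 0.06 rad and x of scanner in the frame of mat between -0.04 and 0.04 m and y of scanner in the frame of mat between -0.03 and 0.03 m and z of scanner in the frame of mat below 0.012 m and angle between scanner's own z axis and vertical below 0.12 rad and angle between the x axis of scanner and the x axis of mat, either way round below 0.35 rad); the robot touches nothing.
It fails at once if the lid slams: closes faster than 2.5 rad/s in its last 0.8 rad (value of joint lid below 0.8 rad and velocity of joint lid below -2.5 rad/s).
It fails at once if the fingers push the lid panel (over 3 N) (contact force between the fingers and lid above 3 N).
It fails at once if a cake is dropped (falls free of the fingers from more than about 5 cm above the worktop) ((height (world z) of cake_1 above 0.05 m and contact force between cake_1 and the fingers below 0.02 N and linear speed of cake_1 above 0.5 m/s) or (height (world z) of cake_2 above 0.05 m and contact force between cake_2 and the fingers below 0.02 N and linear speed of cake_2 above 0.5 m/s) or (height (world z) of cake_3 above 0.05 m and contact force between cake_3 and the fingers below 0.02 N and linear speed of cake_3 above 0.5 m/s) or (height (world z) of cake_4 above 0.05 m and contact force between cake_4 and the fingers below 0.02 N and linear speed of cake_4 above 0.5 m/s)).
It fails at once if the order pad, sugar shaker or jam jar is moved over 3 cm (distance of any of order_pad, sugar_shaker, jam_jar from where it was at the start of the episode above 0.03 m).
Of cake_1, cake_2, cake_3, cake_4 only 2 to 3 are there at a start; the rules pass over those that are not, and their reading is None.
At some moment in a run one of cake_1, cake_2, cake_3, cake_4, scanner may be knocked a few centimetres aside while the robot is not near it.
It also fails if it takes over 208 s, if anything falls off the work surface, if the arm or the gripper's body presses on something with over 40 N, if the wrist force passes 120 N, or if a joint passes its speed limit or range.

## Working session

There is one attempt and no reset: what is moved stays moved. The work goes in short steps, Python scripts to look and compute and a shell command to move; the robot and the scene stay as the last step left them, time stands still between calls to the robot, and variables do not carry over. Pictures are saved under pics/ and viewed, at most 18 in all, crops included, and the job is handed in when it is done.

```bash
ls; mkdir -p pics; cat > h.py <<'E'
import numpy as np, cv2, sys
from station import *
np.set_printoptions(precision=1,suppress=True)
def snap(n):
    cm=camera_model(n); p,d=grab_frame(n); return p,d,cm
def save(p,f): cv2.imwrite('pics/'+f,p[:,:,::-1])
def rays(cm,uv):
    uv=np.asarray(uv,float).reshape(-1,1,2)
    n=cv2.undistortPoints(uv,np.array(cm['camera_matrix'],float),np.array(cm['D'],float)).reshape(-1,2)
    T=np.array(cm['pose']); d=np.c_[n,np.ones(len(n))]@T[:3,:3].T
    return T[:3,3],d
def plane(cm,uv,z):
    o,d=rays(cm,uv); return o+d*((z-o[2])/d[:,2])[:,None]
def dep(cm,uv,d):
    uv=np.asarray(uv,float).reshape(-1,2); o,r=rays(cm,uv)
    z=d[uv[:,1].astype(int),uv[:,0].astype(int)]
    return o+r*z[:,None]
def tool(pw):
    o=get_obs(); return np.array(o['tool_rot']).T@(np.asarray(pw)-np.array(o['ee_pos']))
E
python3 - <<'E'
from h import *
o=get_obs();print(o)
for n in('scene','top','wrist'):
    p,d,cm=snap(n);save(p,n+'0.png');np.savez('pics/'+n+'0.npz',p=p,d=d);print(n,np.array(cm['pose']),(d>0).mean())
E
```

```text
pics
{'time_s': 0.0, 'joints': array([-1.2,  0.4,  1.7, -0. ,  1.1, -0.1]), 'qvel': array([ 0.,  0., -0.,  0., -0., -0.]), 'effort': array([  0. , -50.6, -29.1,  -0. ,   0. ,   0. ]), 'ee_pos': array([ 230.1, -499.2,  230.8]), 'tool_rot': array([[ 0.9,  0.4, -0. ],
       [ 0.4, -0.9,  0. ],
       [ 0. , -0. , -1. ]]), 'wrist_force': array([0.2, 0.2, 0.4]), 'ft_torque': array([ 0., -0., -0.]), 'gripper_force': 0.0, 'width': 85.39373818709504}
scene [[   0.5   -0.5    0.7 -700.7]
 [  -0.9   -0.3    0.4 -774.8]
 [   0.    -0.8   -0.6 1162.7]
 [   0.     0.     0.     1. ]] 0.898046875
top [[  -0.    -1.     0.2  315.5]
 [  -1.     0.     0.   -89.2]
 [  -0.    -0.2   -1.  1632.9]
 [   0.     0.     0.     1. ]] 0.9961328125
wrist [[   0.4   -0.9   -0.3  301.4]
 [  -0.9   -0.4   -0.1 -466.5]
 [  -0.     0.3   -1.   373.3]
 [   0.     0.     0.     1. ]] 0.99596875
```

View pics/top0.png

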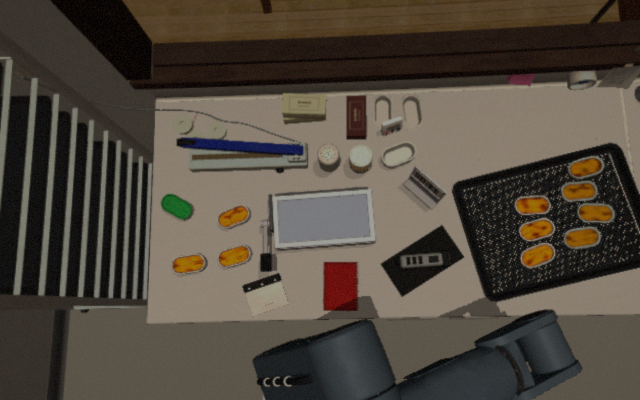

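View pics/scene0.png

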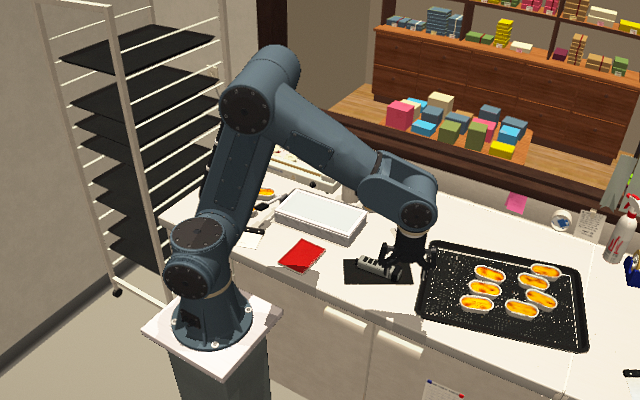

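Top view: worktop cakes are at (234,216), (236,257) and (188,264). The green look-alike is at (177,207) and the tray cakes are at (510–610,165–260), so I leave both alone. The case is at (323,218), the pedal pad at (266,262), the ticket stand at (423,187), and the scanner on its mat at (421,260).

```bash
python3 - <<'E'
from h import *
f=np.load('pics/top0.npz');p,d=f['p'],f['d'];cm=camera_model('top')
crop=cv2.resize(p[150:320,150:470],(800,425),interpolation=cv2.INTER_CUBIC);save(crop,'crop0.png')
vv,uu=np.mgrid[0:400,0:640];P=dep(cm,np.c_[uu.ravel(),vv.ravel()],d).reshape(400,640,3)
for n,(u,v) in dict(work=(300,310),pad=(266,262),cakeA=(234,216),cakeB=(236,257),cakeC=(188,264),lid=(323,218),scan=(421,260),mat=(400,283),stand=(423,187)).items(): print(n,P[v,u])
hsv=cv2.cvtColor(p,cv2.COLOR_RGB2HSV)
m=((hsv[...,0]<25)&(hsv[...,1]>110)&(hsv[...,2]>120)).astype(np.uint8)
m[:,280:]=0;m[:180]=0;m[:,:150]=0
for c in cv2.findContours(m,0,2)[0]:
    if cv2.contourArea(c)>100:
        q=plane(cm,c.reshape(-1,2),24)[:,:2].astype(np.float32);print('cake',cv2.minAreaRect(c)[0],cv2.minAreaRect(q))
# lid by height
m=((P[...,2]>38)&(P[...,2]<75)).astype(np.uint8);m[:175]=0;m[260:]=0;m[:,:262]=0;m[:,385:]=0
for c in cv2.findContours(m,0,2)[0]:
    if cv2.contourArea(c)>1000:
        q=plane(cm,c.reshape(-1,2),51)[:,:2].astype(np.float32);r=cv2.minAreaRect(q);print('lid',r,cv2.boxPoints(r).tolist())
# pad
m=((P[...,2]>75)&(P[...,2]<115)).astype(np.uint8);m[:200]=0;m[290:]=0;m[:,:250]=0;m[:,285:]=0
for c in cv2.findContours(m,0,2)[0]:
    q=plane(cm,c.reshape(-1,2),95)[:,:2].astype(np.float32);print('pad',cv2.contourArea(c),cv2.minAreaRect(q))
m=(p.max(2)<50).astype(np.uint8);m[:225]=0;m[300:]=0;m[:,:375]=0;m[:,470:]=0
m=cv2.morphologyEx(m,3,np.ones((9,9)))
for c in cv2.findContours(m,0,2)[0]:
    if cv2.contourArea(c)>500:
        q=plane(cm,c.reshape(-1,2),4)[:,:2].astype(np.float32);print('mat',cv2.minAreaRect(q))
m=((P[...,2]>25)&(P[...,2]<60)).astype(np.uint8);m[:235]=0;m[285:]=0;m[:,:385]=0;m[:,460:]=0
for c in cv2.findContours(m,0,2)[0]:
    if cv2.contourArea(c)>50:
        q=plane(cm,c.reshape(-1,2),36)[:,:2].astype(np.float32);print('scan',cv2.contourArea(c),cv2.minAreaRect(q))
m=((P[...,2]>100)&(P[...,2]<190)).astype(np.uint8);m[:150]=0;m[225:]=0;m[:,:390]=0;m[:,460:]=0
s=P[m>0];print('stand',len(s),s[:,2].max());t=s[s[:,2]>140];print(cv2.minAreaRect(t[:,:2].astype(np.float32)))
E
```

```text
work [309.9  41.2  -2. ]
pad [451.5 131.4 100.4]
cakeA [606.1 243.1  25.1]
cakeB [476.1 235.2  28. ]
cakeC [459.7 386.9  19.1]
lid [586.6 -38.7  50. ]
scan [ 450.6 -333.    35.1]
mat [ 384.3 -269.5    2.9]
stand [ 675.9 -351.6   43.2]
cake (188.21096801757812, 263.6213684082031) ((460.5379638671875, 384.47833251953125), (47.73623275756836, 91.42082977294922), 7.026810646057129)
cake (233.79244995117188, 255.77359008789062) ((480.6266174316406, 242.8206024169922), (48.39049530029297, 92.29454803466797), 14.306075096130371)
cake (232.96551513671875, 216.41380310058594) ((605.1500854492188, 246.54151916503906), (46.998172760009766, 92.86299133300781), 20.571651458740234)
lid ((587.280517578125, -20.5283203125), (175.94549560546875, 343.98297119140625), 2.601559638977051) [[491.59173583984375, 147.2928009033203], [507.20513916015625, -196.3356475830078], [682.9692993164062, -188.3494415283203], [667.3558959960938, 155.2790069580078]]
pad 209.5 ((466.99566650390625, 133.69427490234375), (32.73297119140625, 83.44771575927734), 89.95882415771484)
pad 0.0 ((516.5188598632812, 137.13156127929688), (10.881763458251953, 3.9882473945617676), 61.979026794433594)
pad 0.0 ((529.6049194335938, 131.96194458007812), (0.0, 0.0), 0.0)
pad 0.0 ((550.3185424804688, 116.82646179199219), (0.0, 0.0), 0.0)
pad 0.0 ((574.6456909179688, 116.68627166748047), (0.0, 0.0), 0.0)
pad 0.0 ((583.805908203125, 116.63237762451172), (0.0, 0.0), 0.0)
mat ((453.0141906738281, -340.2060546875), (116.40763854980469, 225.66824340820312), 30.600616455078125)
scan 621.5 ((454.36236572265625, -342.22052001953125), (48.738468170166016, 151.66578674316406), 0.410212904214859)
stand 315 162.3439749831764
((672.8328247070312, -354.5848693847656), (120.03068542480469, 11.155365943908691), 46.84384536743164)
```

View pics/crop0.png

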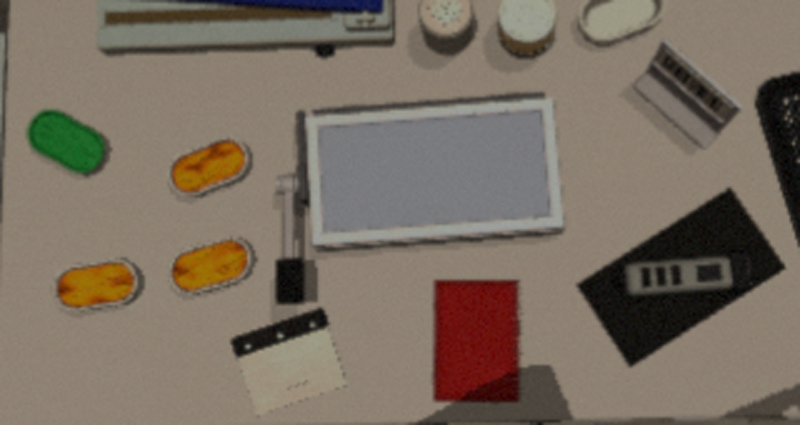

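Crop: three custard cakes stand on the bare worktop and the green decoy is at the crop's upper left. The pad's black block sits in front of the case at crop (290,280). I'll move over the pad with the camera on the front side and look from there.

```bash
cat >> h.py <<'E'
def go(x,y,z,yaw):
    o=get_obs();R=np.array(o['tool_rot']);c=np.array(o['ee_pos'])
    cur=np.degrees(np.arctan2(R[1,0],R[0,0]));t=-(yaw-cur);t=(t+180)%360-180
    print('yaw now',round(cur,1),'pos',c,'tilt',np.degrees(np.arccos(-R[2,2])).round(2),'| turn',round(t,1),'shift',R.T@(np.array([x,y,z])-c),'q6',np.degrees(o['joints'][5]).round(), 't',round(o['time_s'],1),'F',o['wrist_force'],'w',round(o['width'],1))
E
python3 -c "
from h import *
go(440,135,220,182.6)"
```

```text
yaw now 24.7 pos [ 230.1 -499.3  230.9] tilt 0.05 | turn -157.9 shift [ 456.1 -488.2   11.3] q6 -5.0 t 0.1 F [-0.3  0.4 -0.6] w 85.6
```

```bash
python3 -m jog '0 0 -8 25 -27 0 0;0 0 -17 50 -54 0 0;0 0 -26 76 -81 0 0;0 0 -35 101 -108 0 0;0 0 -44 127 -136 0 0;0 0 -53 152 -163 0 0;0 0 -62 178 -190 0 0;0 0 -71 203 -217 0 0;0 0 -80 229 -244 0 0;0 0 -89 254 -271 3 0;0 0 -98 280 -298 5 0;0 0 -107 306 -326 7 0;0 0 -116 332 -354 9 0;0 0 -125 358 -382 11 0;0 0 -134 384 -409 11 0;0 0 -143 410 -437 11 0;0 0 -151 436 -466 11 0;0 0 -158 456 -488 11 0;0 0 -158 456 -488 11 0;0 0 -158 456 -488 11 0'
python3 - <<'E'
from h import *
go(440,135,220,182.6)
p,d,cm=snap('wrist');save(p,'w1.png');np.savez('pics/w1.npz',p=p,d=d,T=cm['pose'])
E
```

```text
time_s: 2.65
ee_pos: [439.8, 134.2, 220.1]
tool_rot: [[-0.999, -0.047, -0.001], [-0.047, 0.999, -0.0], [0.001, -0.0, -1.0]]
wrist_force: [0.6, -0.7, 0.0]
width: 85.3
gripper_force: 0.0
yaw now -177.3 pos [439.8 134.2 220.1] tilt 0.04 | turn 0.1 shift [-0.3  0.8  0.1] q6 -81.0 t 2.6 F [ 0.6 -0.7  0. ] w 85.3
```

View pics/w1.png

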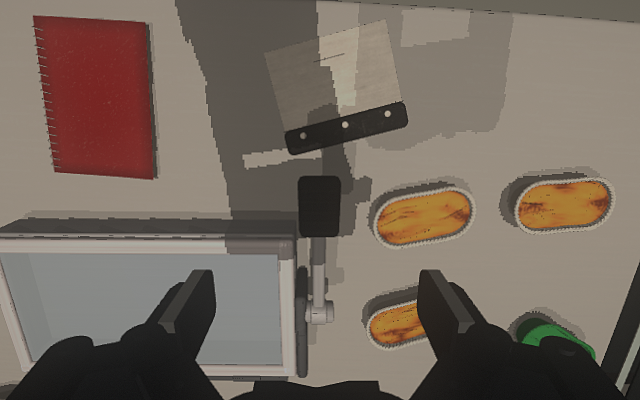

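The wrist view shows the pad at (319,206), the lid's front pedal-end corner near (295,240), and cakes B at (424,217) and C at (564,205). Next I triangulate these with the top view.

```bash
cat >> h.py <<'E'
def tri(c1,uv1,c2,uv2):
    o1,d1=rays(c1,uv1);o2,d2=rays(c2,uv2);d1,d2=d1[0]/np.linalg.norm(d1[0]),d2[0]/np.linalg.norm(d2[0])
    s=np.linalg.lstsq(np.c_[d1,-d2],o2-o1,rcond=None)[0];a,b=o1+s[0]*d1,o2+s[1]*d2
    return (a+b)/2,np.linalg.norm(a-b)
def blobs(m,amin):
    return sorted([c for c in cv2.findContours(m.astype(np.uint8),0,2)[0] if cv2.contourArea(c)>amin],key=cv2.contourArea,reverse=True)
def cen(c):
    return np.array(cv2.minAreaRect(c)[0])
def orange(p):
    h=cv2.cvtColor(p,cv2.COLOR_RGB2HSV);m=((h[...,0]<25)&(h[...,1]>110)&(h[...,2]>110)).astype(np.uint8)
    return cv2.morphologyEx(m,3,np.ones((7,7)))
E
python3 - <<'E'
from h import *
f=np.load('pics/top0.npz');pt,dt=f['p'],f['d'];ct=camera_model('top')
f=np.load('pics/w1.npz');pw,dw=f['p'],f['d'];cw=dict(camera_model('wrist'),pose=f['T'])
# pad
m=pw.max(2)<45;m[:165]=0;m[250:]=0;m[:,:285]=0;m[:,350:]=0
b=blobs(m,300)[0];print('pad w',cen(b),cv2.minAreaRect(plane(cw,b.reshape(-1,2),90)[:,:2].astype(np.float32)))
m=pt.max(2)<50;m[:245]=0;m[275:]=0;m[:,:255]=0;m[:,275:]=0
bt=blobs(m,20)[0];print('pad t',cen(bt));print('pad',tri(ct,cen(bt),cw,cen(b)), 'depth',dep(cw,[cen(b)],dw))
# cakes
W=[c for c in blobs(orange(pw),1500)];T=[c for c in blobs(orange(pt),100) if cen(c)[0]<280 and cen(c)[1]>180]
for c in W:
    x=cen(c);
    if x[1]<60 or (x[0]<250): continue
    q=plane(cw,c.reshape(-1,2),24)[:,:2].astype(np.float32);r=cv2.minAreaRect(q);print('cake w',x,r,'depth',dep(cw,[x],dw)[0])
    for t in T:
        P,e=tri(ct,cen(t),cw,x)
        if e<15: print('   tri',P,e)
# lid frame in top: bright
g=pt.min(2)>150;g[:180]=0;g[255:]=0;g[:,:262]=0;g[:,385:]=0
b=max(blobs(g,50),key=lambda c:len(c));q=plane(ct,b.reshape(-1,2),53)[:,:2].astype(np.float32);r=cv2.minAreaRect(q);print('lid t',r,cv2.boxPoints(r))
# lid front edge depth pts in wrist
print(dep(cw,[(60,246),(150,246),(250,249),(288,300),(285,252),(292,370)],dw))
E
```

```text
pad w [319. 206.] ((450.2925109863281, 136.89527893066406), (51.42005157470703, 33.76906204223633), 2.6628236770629883)
pad t [266.  261.5]
pad (array([456.1, 136.7,  68.8]), np.float64(1.6580239966924748)) depth [[447.3 136.8  96.8]]
cake w [423. 217.] ((478.74066162109375, 245.3863983154297), (47.41437911987305, 94.93623352050781), 14.992684364318848) depth [478.2 245.4  24.2]
   tri [480.2 245.9  19.9] 2.2342589149513183
cake w [562.9 204.3] ((458.3139343261719, 388.5382385253906), (46.98612976074219, 93.38370513916016), 8.122438430786133) depth [458.2 389.1  22.8]
   tri [458.4 384.   28.4] 4.0336575073547145
lid t ((535.635498046875, -141.61465454101562), (94.91744232177734, 186.35415649414062), 40.13349914550781) [[ 439.3 -101. ]
 [ 559.4 -243.4]
 [ 632.  -182.3]
 [ 511.9  -39.8]]
[[ 513.2 -110.3   56. ]
 [ 508.8  -21.9   55.4]
 [ 507.7   73.9   54.5]
 [ 562.4  111.5   54.7]
 [ 509.4  107.5   54.3]
 [ 650.   117.8   55.5]]
```

```bash
python3 -m jog '0 0 0 -5 3 20 255;0 0 0 -5 3 40 255;0 0 0 -5 3 60 255;0 0 0 -5 3 80 255;0 0 0 -5 3 95 255;0 0 0 -5 3 105 255;0 0 0 -5 3 112 255;0 0 0 -5 3 117 255;0 0 0 -5 3 121 255;0 0 0 -5 3 125 255' 40
python3 -m jog '0 0 0 0 0 5 255;0 0 0 0 0 10 255;0 0 0 0 0 15 255;0 0 0 0 0 20 255;0 0 0 0 0 25 255;0 0 0 0 0 30 255;0 0 0 0 0 35 255;0 0 0 0 0 40 255;0 0 0 0 0 44 255;0 0 0 0 0 48 255;0 0 0 0 0 52 255;0 0 0 0 0 55 255;0 0 0 0 0 58 255;0 0 0 0 0 61 255;0 0 0 0 0 63 255;0 0 0 0 0 63 255;0 0 0 0 0 63 255'
```

```text
time_s: 3.95
ee_pos: [444.9, 137.8, 95.4]
tool_rot: [[-0.999, -0.048, -0.0], [-0.048, 0.999, 0.0], [0.0, 0.0, -1.0]]
wrist_force: [-1.6, -0.4, 5.7]
width: -0.2
gripper_force: 2.2
time_s: 6.08
ee_pos: [445.0, 137.8, 32.8]
tool_rot: [[-0.999, -0.048, 0.0], [-0.048, 0.999, 0.0], [-0.0, 0.0, -1.0]]
wrist_force: [-3.3, -0.2, 11.5]
width: -0.3
gripper_force: 6.4
```

```bash
python3 -m jog '0 0 0 0 0 -20 255;0 0 0 0 0 -60 0;0 0 0 10 -20 -110 0;0 0 0 10 -50 -160 0;0 0 0 10 -80 -210 0;0 0 0 10 -110 -230 0;0 0 0 10 -110 -230 0'
python3 - <<'E'
from h import *
go(479,245,150,105)
p,d,cm=snap('wrist');save(p,'w2.png');np.savez('pics/w2.npz',p=p,d=d,T=cm['pose'])
p,d,cm=snap('top');save(cv2.resize(p[140:320,150:470],(800,450)),'t2.png');np.savez('pics/t2.npz',p=p,d=d)
E
```

```text
time_s: 6.95
ee_pos: [440.8, 26.2, 263.6]
tool_rot: [[-0.999, -0.046, 0.003], [-0.046, 0.999, -0.0], [-0.003, -0.0, -1.0]]
wrist_force: [-0.8, 0.1, -0.3]
width: 85.3
gripper_force: 0.0
yaw now -177.4 pos [440.8  26.2 263.6] tilt 0.17 | turn 77.6 shift [-47.8 216.9 113.7] q6 -95.0 t 7.0 F [-0.8  0.1 -0.3] w 85.3
```

View pics/w2.png

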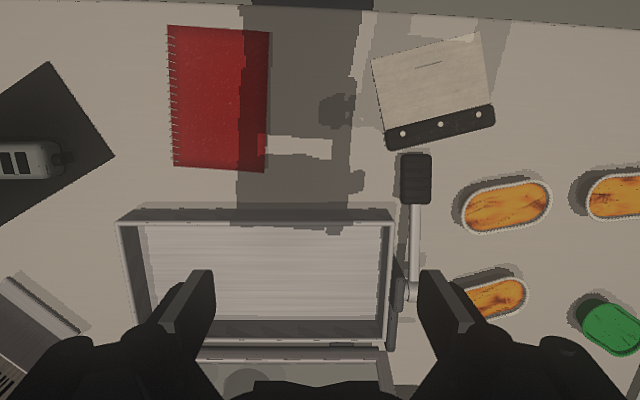

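View pics/t2.png

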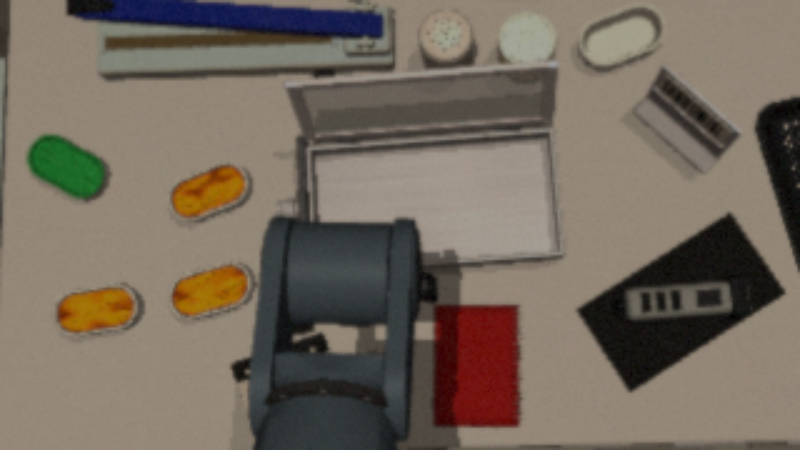

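The lid is open. In the wrist view the rim corners are at about (115,222), (394,220), (385,342) and (138,347).

```bash
python3 - <<'E'
from h import *
f=np.load('pics/w2.npz');cw=dict(camera_model('wrist'),pose=f['T'])
q=plane(cw,[(115,222),(394,220),(385,342),(138,347)],45);print(q)
f0=plane(cw,[(139,224),(381,222),(379,322)],10);print('floor in',f0)
print('depth rim/floor',dep(cw,[(121,225),(390,260),(260,285),(200,250),(325,300)],f['d']))
ct=camera_model('top');g=lambda u,v:(150+u/2.5,140+v/2.5)
print('top rim',plane(ct,[g(562,256),g(551,131),g(307,147)],45))
# triangulate right-rim corners? (back-left wrist==back right top)
print(tri(cw,(115,222),ct,g(562,256)))
W=[c for c in blobs(orange(f['p']),600)]
for c in W:
    x=cen(c);r=cv2.minAreaRect(plane(cw,c.reshape(-1,2),24)[:,:2].astype(np.float32));print('cake',x,r)
E
```

```text
[[ 509.6 -193.2   45. ]
 [ 493.   113.8   45. ]
 [ 654.9  121.7   45. ]
 [ 678.2 -187.5   45. ]]
floor in [[ 525.3 -184.8   10. ]
 [ 509.2  107.4   10. ]
 [ 651.4  119.7   10. ]]
depth rim/floor [[ 512.5 -186.4   45.7]
 [ 540.7  114.4   46.9]
 [ 604.5  -38.8    6.1]
 [ 557.4 -113.     8. ]
 [ 622.9   46.2    6.5]]
top rim [[ 507.  -195.    45. ]
 [ 663.8 -188.2   45. ]
 [ 653.4  117.3   45. ]]
(array([ 508.5, -194.3,   44.2]), np.float64(3.172845379094029))
cake [203.5  95.3] ((375.5230712890625, -91.24873352050781), (78.18119812011719, 136.9541778564453), 87.32027435302734)
cake [504.8 206.3] ((478.76202392578125, 245.38819885253906), (47.04997634887695, 93.30839538574219), 14.824945449829102)
cake [614.3 196.3] ((460.189208984375, 374.853271484375), (47.229408264160156, 64.05770111083984), 7.863564491271973)
cake [496.  297.7] ((599.96875, 259.9925231933594), (44.862972259521484, 68.79737854003906), 20.574844360351562)
```

Rim height reads 45 and floor about 7, which match the text. Case centre is about (586,−36) with yaw 2.8°. Cake B measured the same twice, at (479,245) with yaw 15°, so I go for it.

```bash
python3 -m jog '0 0 10 -6 27 10 0;0 0 20 -12 54 20 0;0 0 30 -18 81 40 0;0 0 40 -24 108 60 0;0 0 50 -30 135 85 0;0 0 60 -36 162 110 0;0 0 70 -42 190 130 0;0 0 78 -48 217 143 0;0 0 78 -48 217 143 0;0 0 78 -48 217 143 0'
python3 - <<'E'
from h import *
p,d,cm=snap('wrist');save(p,'w3.png')
go(479,245,2,105)
for c in blobs(orange(p),1500):
    r=cv2.minAreaRect(plane(cm,c.reshape(-1,2),24)[:,:2].astype(np.float32));print('cake',cen(c),r)
E
```

```text
time_s: 8.3
ee_pos: [477.1, 246.5, 118.8]
tool_rot: [[-0.257, 0.966, -0.001], [0.966, 0.257, -0.001], [-0.0, -0.001, -1.0]]
wrist_force: [-0.4, 0.2, 0.4]
width: 85.3
gripper_force: 0.0
yaw now 104.8 pos [477.4 246.2 119.2] tilt 0.04 | turn -0.2 shift [ -1.6   1.4 117.2] q6 7.0 t 8.3 F [ 0.3  1.  -0.5] w 85.2
cake [483.7 241.8] ((603.9271240234375, 249.46701049804688), (47.17667770385742, 92.86531066894531), 20.858224868774414)
cake [321.5 216.7] ((481.2506103515625, 238.4098358154297), (45.351966857910156, 75.59452056884766), 16.359413146972656)
cake [345.5  32. ] ((464.1215515136719, 359.7942199707031), (48.841697692871094, 36.262611389160156), 15.060020446777344)
```

```bash
python3 -m jog '0 0 0 -2 1 25 0;0 0 0 -2 1 50 0;0 0 0 -2 1 75 0;0 0 0 -2 1 95 0;0 0 0 -2 1 108 0;0 0 0 -2 1 116 0;0 0 0 -2 1 117 0;0 0 0 -2 1 117 60;0 0 0 -2 1 117 120;0 0 0 -2 1 117 120;0 0 0 -2 1 117 120;0 0 0 -2 1 117 120;0 0 0 -2 1 117 120' 30
python3 -m jog '0 0 0 0 0 -5 120;0 0 0 0 0 -15 120;0 0 0 0 0 -35 120;0 0 0 0 0 -60 120;0 0 0 0 0 -90 120;0 0 0 0 0 -120 120;0 0 0 0 0 -120 120;0 0 0 0 0 -120 120'
python3 - <<'E'
from h import *
go(590.5,-131,120,-177.2)
E
```

```text
time_s: 9.98
ee_pos: [479.7, 245.0, 3.2]
tool_rot: [[-0.255, 0.967, 0.001], [0.967, 0.255, 0.0], [0.0, 0.001, -1.0]]
wrist_force: [-1.2, -0.5, 6.6]
width: 56.4
gripper_force: 30.6
time_s: 10.98
ee_pos: [478.9, 244.6, 121.8]
tool_rot: [[-0.254, 0.967, -0.001], [0.967, 0.254, -0.0], [-0.0, -0.001, -1.0]]
wrist_force: [0.2, 1.4, -1.3]
width: 56.4
gripper_force: 32.1
yaw now 104.7 pos [478.9 244.6 121.8] tilt 0.04 | turn -78.1 shift [-391.7   12.4    1.9] q6 7.0 t 11.0 F [ 0.2  1.4 -1.3] w 56.4
```

```bash
python3 -m jog '0 0 -6 -15 0 0 120;0 0 -14 -50 2 0 120;0 0 -22 -90 3 0 120;0 0 -30 -130 4 0 120;0 0 -38 -170 5 0 120;0 0 -46 -210 7 0 120;0 0 -54 -250 8 0 120;0 0 -62 -290 9 0 120;0 0 -69 -330 10 0 120;0 0 -75 -365 12 0 120;0 0 -78 -385 12 0 120;0 0 -78 -392 12 0 120;0 0 -78 -392 12 0 120;0 0 -78 -392 12 0 120'
python3 - <<'E'
from h import *
go(590.7,-131,12,-177.2)
E
```

```text
time_s: 12.72
ee_pos: [590.3, -130.4, 122.0]
tool_rot: [[-0.999, -0.048, -0.001], [-0.048, 0.999, 0.0], [0.001, 0.0, -1.0]]
wrist_force: [-0.2, -0.5, 0.0]
width: 56.6
gripper_force: 32.1
yaw now -177.3 pos [ 590.3 -130.4  122. ] tilt 0.05 | turn -0.1 shift [ -0.5  -0.7 110. ] q6 -110.0 t 12.7 F [-0.2 -0.5  0. ] w 56.6
```

```bash
python3 -m jog '0 0 0 0 -1 20 120;0 0 0 0 -1 45 120;0 0 0 0 -1 70 120;0 0 0 0 -1 88 120;0 0 0 0 -1 98 120;0 0 0 0 -1 104 120;0 0 0 0 -1 108 120;0 0 0 0 -1 110 120;0 0 0 0 -1 110 120'
python3 -m jog '0 0 0 0 0 0 40;0 0 0 0 0 0 40;0 0 0 0 0 0 40;0 0 0 0 0 -4 40;0 0 0 0 0 -15 40;0 0 0 0 0 -40 40;0 0 0 0 0 -80 40;0 0 0 0 0 -120 40;0 0 0 0 0 -150 0;0 0 0 0 0 -150 0'
python3 - <<'E'
from h import *
p,d,cm=snap('wrist');save(p,'w4.png')
for c in blobs(orange(p),1500):
    r=cv2.minAreaRect(plane(cm,c.reshape(-1,2),32)[:,:2].astype(np.float32));print('cake',cen(c),r)
go(604,249,140,111)
E
```

```text
time_s: 13.85
ee_pos: [590.8, -132.3, 12.5]
tool_rot: [[-0.999, -0.048, 0.0], [-0.048, 0.999, -0.0], [-0.0, -0.0, -1.0]]
wrist_force: [-0.4, -0.2, -0.8]
width: 56.2
gripper_force: 32.1
time_s: 15.1
ee_pos: [591.8, -132.6, 165.5]
tool_rot: [[-0.999, -0.048, 0.005], [-0.048, 0.999, -0.001], [-0.005, -0.002, -1.0]]
wrist_force: [-0.1, 0.7, -0.1]
width: 85.4
gripper_force: 0.0
cake [316.5 195. ] ((595.3410034179688, -131.6774444580078), (75.5793228149414, 46.863037109375), 4.258236885070801)
yaw now -177.3 pos [ 591.  -132.3  163.6] tilt 0.13 | turn 71.7 shift [-31.2 380.3  23.4] q6 -110.0 t 15.2 F [ 0.5 -1.1 -0.4] w 85.6
```

View pics/w4.png

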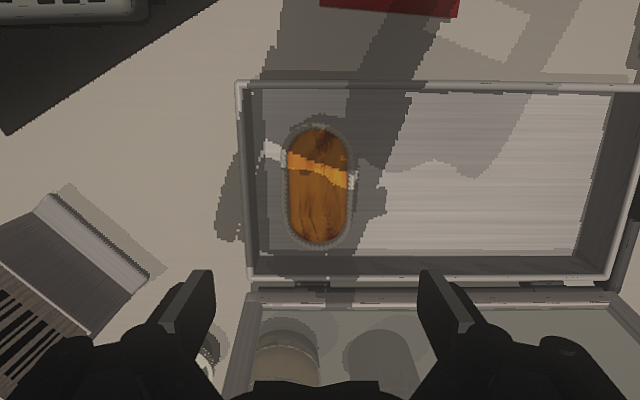

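Cake B stands upright on the floor at (318,187), clear of the wall. Next is cake A at (604,249).

```bash
python3 -m jog '0 0 7 -2 25 0 0;0 0 14 -5 60 0 0;0 0 21 -8 100 0 0;0 0 29 -11 140 0 0;0 0 37 -14 180 0 0;0 0 45 -17 220 0 0;0 0 53 -20 260 5 0;0 0 61 -24 300 10 0;0 0 67 -27 340 15 0;0 0 72 -31 370 20 0;0 0 72 -31 381 23 0;0 0 72 -31 381 23 0;0 0 72 -31 381 23 0'
python3 - <<'E'
from h import *
p,d,cm=snap('wrist')
go(604,249.5,4,111)
for c in blobs(orange(p),1000):
    r=cv2.minAreaRect(plane(cm,c.reshape(-1,2),24)[:,:2].astype(np.float32));print('cake',cen(c),r)
E
```

```text
time_s: 16.77
ee_pos: [603.5, 248.7, 139.3]
tool_rot: [[-0.354, 0.935, -0.0], [0.935, 0.354, -0.0], [-0.0, -0.0, -1.0]]
wrist_force: [0.0, 0.3, 0.4]
width: 85.4
gripper_force: 0.0
yaw now 110.7 pos [603.6 248.7 139.5] tilt 0.01 | turn -0.3 shift [  0.6   0.7 135.5] q6 -2.0 t 16.8 F [-0.7 -1.  -0.2] w 85.6
cake [318.7 193.2] ((603.9049682617188, 250.74853515625), (44.5130615234375, 89.73246002197266), 21.339475631713867)
```

```bash
python3 -m jog '0 0 0 1 1 25 0;0 0 0 1 1 55 0;0 0 0 1 1 85 0;0 0 0 1 1 108 0;0 0 0 1 1 124 0;0 0 0 1 1 133 0;0 0 0 1 1 135 0;0 0 0 1 1 135 60;0 0 0 1 1 135 120;0 0 0 1 1 135 120;0 0 0 1 1 135 120;0 0 0 1 1 135 120;0 0 0 1 1 135 120'
python3 -m jog '0 0 0 0 0 -5 120;0 0 0 0 0 -15 120;0 0 0 0 0 -35 120;0 0 0 0 0 -60 120;0 0 0 0 0 -90 120;0 0 0 0 0 -120 120;0 0 0 0 0 -120 120;0 0 0 0 0 -120 120'
python3 - <<'E'
from h import *
go(586,-36,120,-177.2)
E
```

```text
time_s: 18.45
ee_pos: [604.4, 251.2, 5.4]
tool_rot: [[-0.354, 0.935, 0.001], [0.935, 0.354, 0.0], [-0.0, 0.001, -1.0]]
wrist_force: [-1.7, -1.5, 6.6]
width: 56.7
gripper_force: 31.3
time_s: 19.45
ee_pos: [603.6, 250.9, 124.0]
tool_rot: [[-0.354, 0.935, -0.001], [0.935, 0.354, -0.0], [0.0, -0.001, -1.0]]
wrist_force: [0.1, 0.4, -0.7]
width: 57.0
gripper_force: 32.2
yaw now 110.7 pos [603.6 250.9 124. ] tilt 0.03 | turn -72.1 shift [-262.1 -118.1    4. ] q6 -2.0 t 19.4 F [ 0.1  0.4 -0.7] w 57.0
```

```bash
python3 -m jog '0 0 -6 -12 -6 0 120;0 0 -15 -45 -20 0 120;0 0 -24 -80 -36 0 120;0 0 -33 -115 -52 0 120;0 0 -42 -150 -68 0 120;0 0 -51 -185 -83 0 120;0 0 -60 -215 -97 0 120;0 0 -67 -242 -109 0 120;0 0 -72 -257 -116 0 120;0 0 -72 -262 -118 0 120;0 0 -72 -262 -118 0 120;0 0 -72 -262 -118 0 120'
python3 - <<'E'
from h import *
go(586,-36,13.5,-177.2)
E
```

```text
time_s: 20.95
ee_pos: [586.3, -35.0, 124.0]
tool_rot: [[-0.999, -0.047, -0.0], [-0.047, 0.999, 0.0], [0.0, 0.0, -1.0]]
wrist_force: [-0.4, -0.6, -0.3]
width: 56.7
gripper_force: 32.2
yaw now -177.3 pos [586.3 -35.  124. ] tilt 0.03 | turn -0.1 shift [  0.3  -1.  110.5] q6 -101.0 t 20.9 F [-0.4 -0.6 -0.3] w 56.7
```

```bash
python3 -m jog '0 0 0 0 -1 20 120;0 0 0 0 -1 45 120;0 0 0 0 -1 70 120;0 0 0 0 -1 88 120;0 0 0 0 -1 98 120;0 0 0 0 -1 104 120;0 0 0 0 -1 108 120;0 0 0 0 -1 110 120;0 0 0 0 -1 110 120'
python3 -m jog '0 0 0 0 0 0 40;0 0 0 0 0 0 40;0 0 0 0 0 0 40;0 0 0 0 0 -4 40;0 0 0 0 0 -15 40;0 0 0 0 0 -40 40;0 0 0 0 0 -80 40;0 0 0 0 0 -120 40;0 0 0 0 0 -130 0;0 0 0 0 0 -130 0'
python3 - <<'E'
from h import *
go(459,387,140,98)
p,d,cm=snap('top');save(cv2.resize(p[140:320,150:470],(800,450)),'t3.png')
for c in blobs(orange(p),100):
    if cen(c)[0]<440 and cen(c)[1]>150:print(cen(c),cv2.minAreaRect(plane(cm,c.reshape(-1,2),26)[:,:2].astype(np.float32)))
E
```

```text
time_s: 22.08
ee_pos: [586.6, -36.8, 14.5]
tool_rot: [[-0.999, -0.048, 0.0], [-0.048, 0.999, -0.0], [-0.0, -0.0, -1.0]]
wrist_force: [-0.9, -0.0, 0.1]
width: 56.8
gripper_force: 32.2
time_s: 23.32
ee_pos: [586.6, -36.7, 144.8]
tool_rot: [[-0.999, -0.048, 0.001], [-0.048, 0.999, -0.0], [-0.001, -0.0, -1.0]]
wrist_force: [-0.4, 0.2, -0.9]
width: 85.4
gripper_force: 0.0
yaw now -177.3 pos [586.6 -36.7 144.8] tilt 0.06 | turn 84.7 shift [107.2 429.3   4.6] q6 -101.0 t 23.3 F [-0.4  0.2 -0.9] w 85.4
[187.9 263.6] ((460.416748046875, 385.1839294433594), (48.76413345336914, 94.50242614746094), 7.75274133682251)
[350.5 286. ] ((378.54931640625, -116.62602233886719), (39.4735107421875, 144.4364471435547), 87.79491424560547)
[355. 217.] ((591.0978393554688, -138.0811309814453), (43.63109588623047, 95.26293182373047), 88.05408477783203)
```

```bash
python3 -m jog '0 0 7 7 28 0 0;0 0 14 16 65 0 0;0 0 22 26 105 0 0;0 0 30 36 145 0 0;0 0 38 46 185 0 0;0 0 46 56 225 0 0;0 0 54 66 265 0 0;0 0 62 76 305 0 0;0 0 70 86 345 0 0;0 0 77 96 385 0 0;0 0 82 103 412 3 0;0 0 85 107 428 5 0;0 0 85 107 429 5 0;0 0 85 107 429 5 0'
python3 - <<'E'
from h import *
p,d,cm=snap('wrist')
go(459,387,5,98)
for c in blobs(orange(p),1000):
    r=cv2.minAreaRect(plane(cm,c.reshape(-1,2),24)[:,:2].astype(np.float32));print('cake',cen(c),r)
E
```

```text
time_s: 25.12
ee_pos: [459.0, 386.0, 138.5]
tool_rot: [[-0.136, 0.991, -0.001], [0.991, 0.136, -0.001], [-0.001, -0.001, -1.0]]
wrist_force: [-0.2, -0.6, 0.7]
width: 85.5
gripper_force: 0.0
yaw now 97.8 pos [459.2 385.9 138.8] tilt 0.06 | turn -0.2 shift [  1.2   0.1 133.8] q6 28.0 t 25.2 F [0.3 0.3 0.6] w 85.6
cake [303.4 188.1] ((447.4184265136719, 390.18072509765625), (82.83291625976562, 47.27153396606445), 68.5645751953125)
```

```bash
python3 - <<'E'
from h import *
p,d,cm=snap('wrist');save(p,'w5.png')
E
```

```text
(no output)
```

View pics/w5.png

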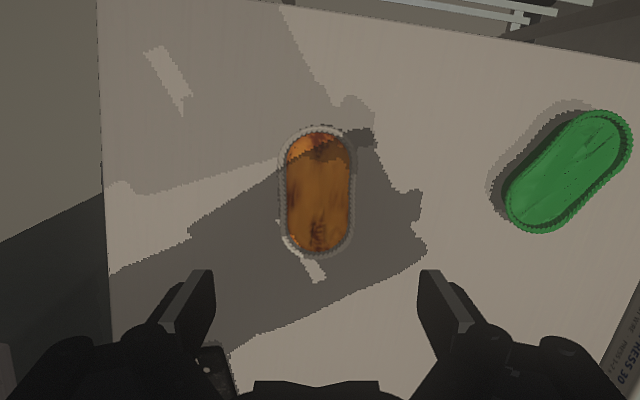

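The cake stands straight between the fingers at (318,190). Only the shadow upset the mask, so I go down.

```bash
python3 -m jog '0 0 0 1 0 25 0;0 0 0 1 0 55 0;0 0 0 1 0 85 0;0 0 0 1 0 108 0;0 0 0 1 0 124 0;0 0 0 1 0 132 0;0 0 0 1 0 134 0;0 0 0 1 0 134 60;0 0 0 1 0 134 120;0 0 0 1 0 134 120;0 0 0 1 0 134 120;0 0 0 1 0 134 120;0 0 0 1 0 134 120'
python3 -m jog '0 0 0 0 0 -5 120;0 0 0 0 0 -15 120;0 0 0 0 0 -35 120;0 0 0 0 0 -60 120;0 0 0 0 0 -90 120;0 0 0 0 0 -120 120;0 0 0 0 0 -120 120;0 0 0 0 0 -120 120'
python3 - <<'E'
from h import *
go(581.4,58,120,-177.2)
E
```

```text
time_s: 26.85
ee_pos: [459.3, 387.9, 6.3]
tool_rot: [[-0.135, 0.991, 0.001], [0.991, 0.135, 0.001], [0.001, 0.001, -1.0]]
wrist_force: [-2.0, -0.8, 5.1]
width: 57.1
gripper_force: 31.1
time_s: 27.85
ee_pos: [458.7, 387.5, 125.2]
tool_rot: [[-0.135, 0.991, -0.0], [0.991, 0.135, -0.0], [-0.0, -0.0, -1.0]]
wrist_force: [-0.3, -0.6, -1.7]
width: 56.8
gripper_force: 32.2
yaw now 97.7 pos [458.7 387.5 125.2] tilt 0.02 | turn -85.1 shift [-343.    77.2    5.2] q6 28.0 t 27.9 F [-0.3 -0.6 -1.7] w 56.8
```

```bash
python3 -m jog '0 0 -6 -15 3 0 120;0 0 -15 -45 10 0 120;0 0 -24 -80 18 0 120;0 0 -33 -115 26 0 120;0 0 -42 -150 34 0 120;0 0 -51 -190 43 0 120;0 0 -60 -230 52 0 120;0 0 -69 -270 61 0 120;0 0 -77 -305 69 0 120;0 0 -83 -330 75 0 120;0 0 -85 -343 77 0 120;0 0 -85 -343 77 0 120;0 0 -85 -343 77 0 120'
python3 - <<'E'
from h import *
go(581.4,58,14.5,-177.2)
E
```

```text
time_s: 29.48
ee_pos: [581.0, 58.6, 124.7]
tool_rot: [[-0.999, -0.047, -0.001], [-0.047, 0.999, 0.0], [0.001, 0.0, -1.0]]
wrist_force: [0.5, 0.2, -1.1]
width: 56.6
gripper_force: 32.2
yaw now -177.3 pos [581.   58.6 124.7] tilt 0.07 | turn -0.1 shift [ -0.5  -0.7 110.2] q6 -92.0 t 29.5 F [ 0.5  0.2 -1.1] w 56.6
```

```bash
python3 -m jog '0 0 0 0 -1 20 120;0 0 0 0 -1 45 120;0 0 0 0 -1 70 120;0 0 0 0 -1 88 120;0 0 0 0 -1 98 120;0 0 0 0 -1 104 120;0 0 0 0 -1 108 120;0 0 0 0 -1 110 120;0 0 0 0 -1 110 120'
python3 -m jog '0 0 0 0 0 0 40;0 0 0 0 0 0 40;0 0 0 0 0 0 40;0 0 0 0 0 -4 40;0 0 0 0 0 -15 40;0 0 0 0 0 -40 40;0 0 0 20 0 -80 40;0 0 0 60 30 -120 40;0 0 0 100 60 -140 0;0 0 0 135 75 -150 0;0 0 0 135 75 -150 0;0 0 0 135 75 -150 0'
python3 - <<'E'
from h import *
go(446,137,14,-177.2)
p,d,cm=snap('wrist');save(p,'w6.png');np.savez('pics/w6.npz',p=p,d=d,T=cm['pose'])
m=p.max(2)<45;m[:165]=0;m[300:]=0;m[:,:270]=0;m[:,380:]=0
for b in blobs(m,300): print('dark',cen(b),cv2.minAreaRect(plane(cm,b.reshape(-1,2),33)[:,:2].astype(np.float32)),dep(cm,[cen(b)],d))
E
```

```text
time_s: 30.6
ee_pos: [581.6, 57.1, 15.5]
tool_rot: [[-0.999, -0.048, 0.0], [-0.048, 0.999, 0.0], [-0.0, 0.0, -1.0]]
wrist_force: [-0.1, 0.8, -0.4]
width: 56.7
gripper_force: 32.2
time_s: 32.1
ee_pos: [443.8, 125.6, 165.8]
tool_rot: [[-0.999, -0.048, 0.001], [-0.048, 0.999, 0.0], [-0.001, 0.0, -1.0]]
wrist_force: [1.0, -1.0, -0.5]
width: 85.2
gripper_force: 0.0
yaw now -177.3 pos [443.8 125.6 165.8] tilt 0.08 | turn -0.1 shift [ -2.6  11.3 151.8] q6 -83.0 t 32.1 F [ 1.  -1.  -0.5] w 85.2
dark [329.5 199. ] ((449.16424560546875, 136.88937377929688), (56.563480377197266, 32.0592041015625), 2.456014394760132) [[448.  136.7  34. ]]
```

View pics/w6.png

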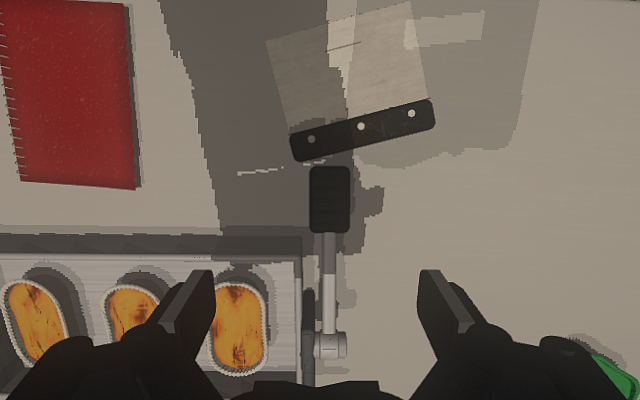

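The pad is down at (449,137), z 34, and three cakes are in the case. The leftmost cake at (35,322) looks a little turned, so I'll check it in the top view.

```bash
python3 - <<'E'
from h import *
p,d,cm=snap('top')
C=np.array([586,-36]);y=np.radians(2.8);R=np.array([[np.cos(y),np.sin(y)],[-np.sin(y),np.cos(y)]])
for c in blobs(orange(p),60):
    if 260<cen(c)[0]<400 and 180<cen(c)[1]<270:
        r=cv2.minAreaRect(plane(cm,c.reshape(-1,2),34)[:,:2].astype(np.float32));print(cen(c),r,'case',R@(np.array(r[0])-C))
save(cv2.resize(p[170:280,230:410],(792,484),interpolation=cv2.INTER_CUBIC),'t4.png')
E
```

```text
[353.8 217.1] ((589.6884765625, -134.18951416015625), (95.69005584716797, 48.4272346496582), 2.8859736919403076) case [ -1.1 -98.3]
[293.5 221.5] ((581.3871459960938, 54.33557891845703), (46.971405029296875, 92.14111328125), 89.34748840332031) case [-0.2 90.5]
[323.5 218.5] ((588.0308837890625, -39.63875198364258), (46.814510345458984, 91.93470001220703), 88.72148132324219) case [ 1.9 -3.7]
```

View pics/t4.png

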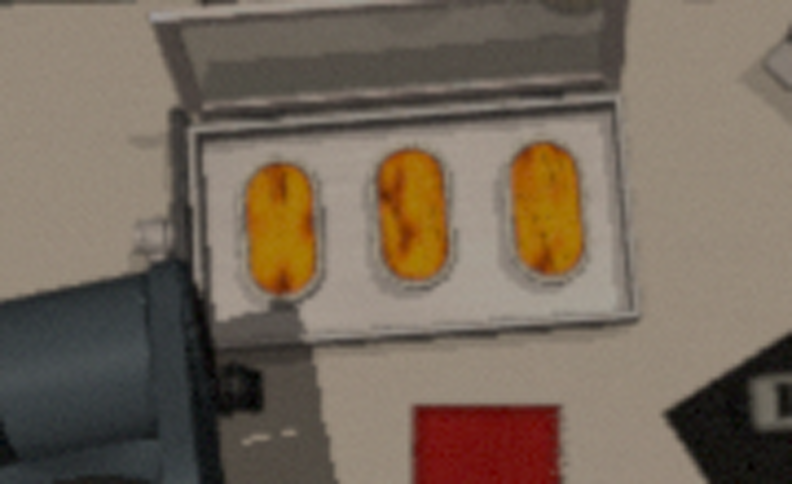

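All three cakes are upright in the case, within 5 mm of their slots. Next I pinch the pad.

```bash
python3 -m jog '0 0 0 -1 5 20 0;0 0 0 -1 11 50 0;0 0 0 -1 11 80 0;0 0 0 -1 11 110 0;0 0 0 -1 11 130 0;0 0 0 -1 11 145 0;0 0 0 -1 11 152 0;0 0 0 -1 11 152 0;0 0 0 -1 11 152 100;0 0 0 -1 11 152 200;0 0 0 -1 11 152 200;0 0 0 -1 11 152 200;0 0 0 -1 11 152 200;0 0 0 -1 11 152 200' 50
python3 -m jog '0 0 0 0 0 -2 200;0 0 0 1 0 -4 200;0 0 0 1 0 -6 200;0 0 0 1 0 -8 200;0 0 0 2 0 -10 200;0 0 0 2 0 -12 200;0 0 0 2 0 -14 200;0 0 0 3 0 -16 200;0 0 0 3 0 -18 200;0 0 0 3 0 -20 200'
```

```text
time_s: 33.95
ee_pos: [443.7, 136.7, 13.8]
tool_rot: [[-0.999, -0.048, 0.001], [-0.048, 0.999, 0.0], [-0.001, -0.0, -1.0]]
wrist_force: [-2.2, -1.2, 7.2]
width: 32.7
gripper_force: 49.8
time_s: 35.2
ee_pos: [441.3, 136.6, 33.7]
tool_rot: [[-0.999, -0.048, 0.002], [-0.048, 0.999, 0.0], [-0.002, 0.0, -1.0]]
wrist_force: [7.4, -1.0, -3.4]
width: 32.6
gripper_force: 49.9
```

```bash
python3 -m jog '0 0 0 0 0 -2 200;0 0 0 0 0 -4 200;0 0 0 0 0 -6 200;0 0 0 0 0 -8 200;0 0 0 0 0 -10 200;0 0 0 0 0 -12 200;0 0 0 0 0 -14 200;0 0 0 0 0 -16 200;0 0 0 -1 0 -18 200;0 0 0 -1 0 -20 200;0 0 0 -1 0 -22 200;0 0 0 -2 0 -24 200;0 0 0 -2 0 -26 200;0 0 0 -2 0 -28 200;0 0 0 -2 0 -30 200'
python3 -m jog '0 0 0 0 0 -1 200;0 0 0 0 0 -2 200;0 0 0 0 0 -3 200;0 0 0 0 0 -4 200;0 0 0 -1 0 -5 200;0 0 0 -1 0 -6 200;0 0 0 -1 0 -7 200;0 0 0 -1 0 -8 200;0 0 0 -1 0 -9 200;0 0 0 -1 0 -10 200;0 0 0 -1 0 -11 200;0 0 0 -2 0 -12 200;0 0 0 -2 0 -13 200;0 0 0 -2 0 -13 200;0 0 0 -2 0 -13 200'
```

```text
time_s: 37.08
ee_pos: [443.3, 136.7, 63.7]
tool_rot: [[-0.999, -0.048, 0.002], [-0.048, 0.999, 0.0], [-0.002, 0.0, -1.0]]
wrist_force: [7.5, -1.7, -2.9]
width: 32.9
gripper_force: 49.8
time_s: 38.95
ee_pos: [446.0, 136.8, 76.9]
tool_rot: [[-0.999, -0.048, 0.003], [-0.048, 0.999, 0.0], [-0.003, 0.0, -1.0]]
wrist_force: [8.4, -1.6, -1.1]
width: 32.9
gripper_force: 50.1
```

```bash
python3 -m jog '0 0 0 0 0 -1 200;0 0 0 0 0 -2 200;0 0 0 0 0 -2 200;0 0 0 0 0 -2 200;0 0 0 0 0 -2 200'
python3 - <<'E'
from h import *
ct=camera_model('top')
p,d,cm=snap('wrist');print(dep(cm,[(60,246),(150,246),(250,249),(120,280),(285,270)],d))
save(p,'w7.png')
E
```

```text
time_s: 39.58
ee_pos: [446.5, 136.8, 79.0]
tool_rot: [[-0.999, -0.048, 0.005], [-0.048, 0.999, 0.001], [-0.005, 0.0, -1.0]]
wrist_force: [11.0, -2.2, -2.4]
width: 32.7
gripper_force: 50.1
[[478.1 -41.1  -0.4]
 [474.3  23.4   0.4]
 [473.1  92.5   0.3]
 [500.1   0.9   3.9]
 [433.9 123.9  98.1]]
```

View pics/w7.png

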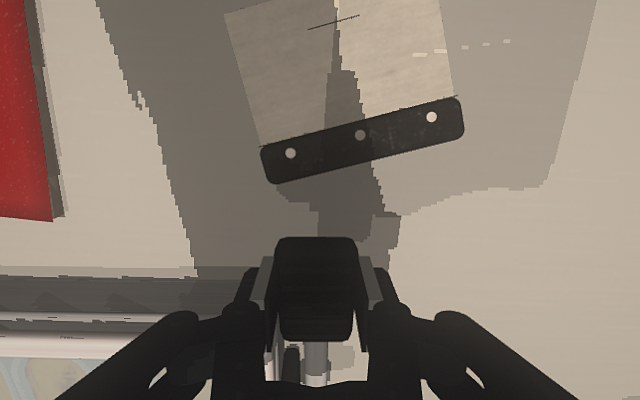

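The pad is held at (315,270) and the lid edge is visible at (80,340). I'll measure its height.

```bash
python3 - <<'E'
from h import *
p,d,cm=snap('wrist');print(dep(cm,[(80,v) for v in range(296,362,6)],d))
p,d,cm=snap('top');P=lambda u,v:dep(cm,[(u,v)],d)[0]
f=np.load('pics/top0.npz')
for u,v in [(372,240),(340,242),(372,218),(330,192),(330,215)]:print(P(u,v),'before',dep(cm,[(u,v)],f['d'])[0])
E
```

```text
[[500.4 -14.4  25.2]
 [500.1 -10.   32.1]
 [500.5  -6.5  37.7]
 [499.1  -1.4  45.4]
 [501.3  -0.2  48. ]
 [538.2 -32.1   7.7]
 [501.    6.7  58.8]
 [502.1   8.7  62.4]
 [504.5   9.4  64.2]
 [509.5   8.   63.3]
 [513.1   7.7  64. ]]
[ 511.7 -185.4   67.8] before [ 513.7 -186.4   52.1]
[508.8 -88.8  65. ] before [510.5 -88.8  51.1]
[ 580.7 -188.9   57.9] before [ 581.  -189.1   55.9]
[667.9 -62.5  51. ] before [666.4 -62.7  58.1]
[594.6 -60.6  54.6] before [595.8 -60.5  47.6]
```

The lid edge is still about 10 mm high (≈0.07 rad), so I lift a few mm more.

```bash
python3 -m jog '0 0 0 -1 0 -1 200;0 0 0 -1 0 -2 200;0 0 0 -2 0 -3 200;0 0 0 -2 0 -4 200;0 0 0 -2 0 -4 200;0 0 0 -2 0 -4 200;0 0 0 -2 0 -4 200'
python3 - <<'E'
from h import *
p,d,cm=snap('wrist');print(dep(cm,[(80,v) for v in range(320,372,6)],d)[:,[0,2]])
E
```

```text
time_s: 40.6
ee_pos: [446.9, 136.8, 81.2]
tool_rot: [[-0.999, -0.048, 0.001], [-0.048, 0.999, 0.0], [-0.001, 0.0, -1.0]]
wrist_force: [15.2, 0.6, -25.9]
width: 32.6
gripper_force: 54.0
[[500.8  51.2]
 [503.   53.8]
 [505.9  55.4]
 [509.7  55.9]
 [514.2  55.7]
 [522.   52. ]
 [525.4  53.2]
 [530.4  52.8]
 [535.1  52.8]]
```

The lid is shut at height 55.5, the same reading as before opening. I release, rise and go over to the scanner.

```bash
python3 -m jog '0 0 0 0 0 0 100;0 0 0 0 0 0 0;0 0 0 0 0 0 0;0 0 0 0 0 0 0;0 0 0 0 0 -20 0;0 0 0 0 0 -50 0;0 0 0 0 0 -90 0;0 0 0 0 0 -130 0;0 0 0 0 0 -150 0;0 0 0 0 0 -150 0'
python3 - <<'E'
from h import *
p,d,cm=snap('wrist');print(dep(cm,[(80,v) for v in range(230,262,6)],d)[:,[0,2]])
go(440,-310,240,90)
E
```

```text
time_s: 41.9
ee_pos: [447.0, 136.9, 233.4]
tool_rot: [[-0.999, -0.048, 0.003], [-0.048, 0.999, 0.001], [-0.003, 0.0, -1.0]]
wrist_force: [-0.3, -0.1, -0.6]
width: 85.5
gripper_force: 0.0
[[509.6  55.5]
 [516.3  55.1]
 [524.1  52.6]
 [531.1  52.1]
 [537.6  52.7]
 [544.4  53. ]]
yaw now -177.3 pos [446.4 136.8 232.1] tilt 0.03 | turn 92.7 shift [  27.8 -446.    -7.9] q6 -81.0 t 42.0 F [-0.   0.9 -0.9] w 84.9
```

```bash
python3 -m jog '0 0 6 1 -20 -2 0;0 0 13 4 -55 -4 0;0 0 20 6 -90 -6 0;0 0 28 8 -125 -8 0;0 0 36 10 -160 -8 0;0 0 44 12 -195 -8 0;0 0 52 14 -230 -8 0;0 0 60 16 -265 -8 0;0 0 68 18 -300 -8 0;0 0 76 20 -335 -8 0;0 0 83 22 -370 -8 0;0 0 89 25 -405 -8 0;0 0 93 27 -435 -8 0;0 0 93 28 -446 -8 0;0 0 93 28 -446 -8 0;0 0 93 28 -446 -8 0'
python3 - <<'E'
from h import *
p,d,cm=snap('wrist');save(p,'w8.png');np.savez('pics/w8.npz',p=p,d=d,T=cm['pose'])
p,d,cm=snap('scene');save(cv2.resize(p[150:310,300:460],(600,600)),'s8.png')
np.savez('pics/s8.npz',p=p,d=d)
go(440,-310,240,90)
E
```

```text
time_s: 43.95
ee_pos: [439.9, -309.0, 240.0]
tool_rot: [[0.003, 1.0, -0.001], [1.0, -0.003, 0.001], [0.001, -0.001, -1.0]]
wrist_force: [0.1, -0.2, 0.0]
width: 85.4
gripper_force: 0.0
yaw now 89.8 pos [ 440.  -309.2  240.3] tilt 0.01 | turn -0.2 shift [-0.8 -0.   0.3] q6 -40.0 t 44.0 F [-0.3  0.1  0. ] w 85.5
```

View pics/w8.png

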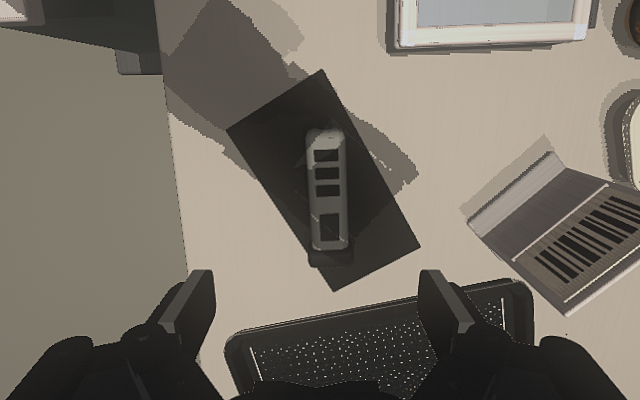

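The scanner is at (327,195) with its black collar at the bottom (330,257), so the nose points to −y. The bar-code card at (590,235) faces −x,+y.

```bash
python3 - <<'E'
from h import *
f=np.load('pics/w8.npz');p,d=f['p'],f['d'];cw=dict(camera_model('wrist'),pose=f['T'])
# bars: dark pixels within card region
m=(p.max(2)<60);m[:190]=0;m[290:]=0;m[:,:530]=0
vs,us=np.nonzero(m)
P=dep(cw,np.c_[us,vs],d);k=P[:,2]>40;P=P[k]
print('bars n',len(P),P.min(0),P.max(0))
# plane fit on all card px around bars
hull=cv2.convexHull(np.c_[us,vs][k].astype(np.int32));mm=np.zeros((400,640),np.uint8);cv2.fillConvexPoly(mm,hull,1)
v,u=np.nonzero(mm);Q=dep(cw,np.c_[u,v],d);c=np.median(Q,0);n=np.linalg.svd(Q-c,full_matrices=False)[2][2];Q=Q[abs((Q-c)@n)<4]
c=Q.mean(0);n=np.linalg.svd(Q-c,full_matrices=False)[2][2];n*=np.sign(n[0])
print('card',c,'normal',n,'yaw',np.degrees(np.arctan2(n[1],n[0])),'zr',Q[:,2].min(),Q[:,2].max())
# scanner grey
g=(p.min(2)>45)&(d>0);q=dep(cw,np.c_[[x.ravel() for x in np.mgrid[0:640,0:400]]].T,d)
vv,uu=np.mgrid[0:400,0:640];P=dep(cw,np.c_[uu.ravel(),vv.ravel()],d).reshape(400,640,3)
g=(P[...,2]>22)&(P[...,2]<50);g[:110]=0;g[275:]=0;g[:,:280]=0;g[:,:][:,375:]=0
b=blobs(g,500)[0];r=cv2.minAreaRect(plane(cw,b.reshape(-1,2),36)[:,:2].astype(np.float32));print('scan',r,'top z',np.median(P[190:200,322:332,2]))
m=(p.max(2)<50)|g;m[:60]=0;m[300:]=0;m[:,:215]=0;m[:,425:]=0
m=(abs(P[...,2])<50)&(p.max(2)<48)|g;m[:60]=0;m[262:]=0
ct=camera_model('top');f=np.load('pics/t2.npz');
print('mat corners',plane(cw,[(322,69),(226,130),(420,248),(334,291)],4))
g1=lambda u,v:(150+u/2.5,140+v/2.5)
print('mat top',plane(ct,[g1(580,310),g1(732,214),g1(784,292),g1(631,390)],4), tri(ct,g1(580,310),cw,(322,69)))
E
```

```text
bars n 2322 [ 439.3 -379.1   87.5] [ 702.1 -230.1  382.5]
card [ 671.7 -347.9  112.9] normal [ 0.7 -0.7  0.1] yaw -44.77861823447708 zr 102.65002060580025 123.16992318999144
scan ((451.6474304199219, -334.8406677246094), (49.87564468383789, 158.35418701171875), 1.7370599508285522) top z 38.59899801685438
mat corners [[ 445.1 -210.     4. ]
 [ 343.6 -270.3    4. ]
 [ 560.9 -407.6    4. ]
 [ 460.4 -465.1    4. ]]
mat top [[ 443.9 -217.     4. ]
 [ 558.9 -411.8    4. ]
 [ 459.8 -468.2    4. ]
 [ 344.7 -274.5    4. ]] (array([ 442.6, -213. ,   43.6]), np.float64(4.123976350125101))
```

View pics/s8.png

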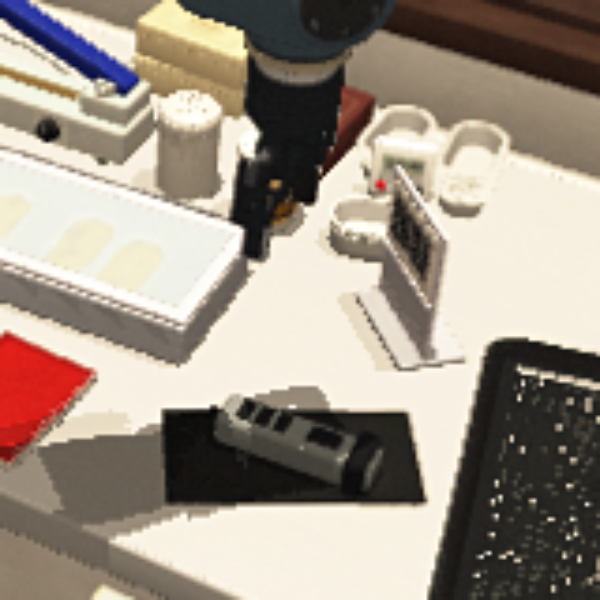

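```bash
python3 -m jog '0 0 -1 -10 5 30 0;0 0 -1 -20 10 70 0;0 0 -1 -29 13 110 0;0 0 -1 -29 13 150 0;0 0 -1 -29 13 185 0;0 0 -1 -29 13 208 0;0 0 -1 -29 13 222 0;0 0 -1 -29 13 228 0;0 0 -1 -29 13 228 0;0 0 -1 -29 13 228 100;0 0 -1 -29 13 228 200;0 0 -1 -29 13 228 200;0 0 -1 -29 13 228 200;0 0 -1 -29 13 228 200;0 0 -1 -29 13 228 200' 60
python3 -m jog '0 0 0 0 0 -5 200;0 0 0 0 0 -20 200;0 0 0 0 0 -45 200;0 0 0 0 0 -75 200;0 0 0 0 0 -100 200;0 0 0 0 0 -115 200;0 0 0 0 0 -115 200;0 0 0 0 0 -115 200'
python3 - <<'E'
from h import *
y=np.radians(-44);ux=np.array([np.cos(y),np.sin(y)])
c=np.array([669,-351])-ux*175;print(c)
go(c[0],c[1],101,136)
p,d,cm=snap('wrist');save(p,'w9.png')
E
```

```text
time_s: 45.92
ee_pos: [453.1, -339.4, 13.1]
tool_rot: [[-0.013, 1.0, 0.001], [1.0, 0.013, -0.001], [-0.001, 0.001, -1.0]]
wrist_force: [-0.4, 0.1, 6.5]
width: 39.3
gripper_force: 60.9
time_s: 46.92
ee_pos: [452.4, -338.7, 126.5]
tool_rot: [[-0.013, 1.0, -0.001], [1.0, 0.013, 0.001], [0.001, -0.001, -1.0]]
wrist_force: [-0.4, -0.3, -1.8]
width: 39.0
gripper_force: 60.1
[ 543.1 -229.4]
yaw now 90.7 pos [ 452.4 -338.7  126.5] tilt 0.08 | turn -45.3 shift [108.1  92.2  25.5] q6 -42.0 t 46.9 F [-0.4 -0.3 -1.8] w 39.0
```

View pics/w9.png

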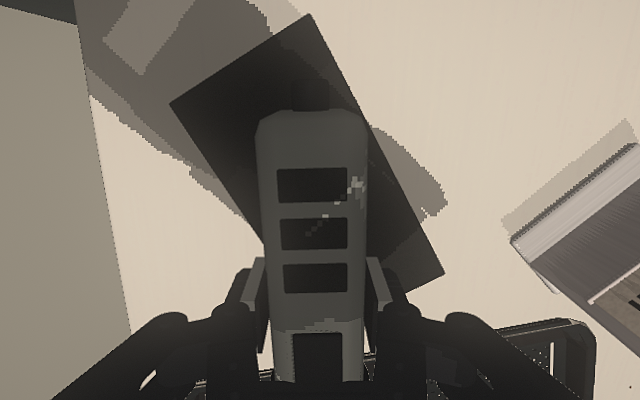

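The scanner is held across its middle, square with the fingers (body at (315,250)). Now I aim it at the card.

```bash
python3 -m jog '0 0 -3 15 8 0 200;0 0 -8 35 20 4 200;0 0 -14 55 36 8 200;0 0 -21 72 52 13 200;0 0 -28 88 68 18 200;0 0 -35 99 80 22 200;0 0 -41 105 88 25 200;0 0 -45 108 92 26 200;0 0 -45 108 92 26 200;0 0 -45 108 92 26 200;0 0 -45 108 92 26 200'
python3 - <<'E'
from h import *
go(543,-229,100.5,136)
p,d,cm=snap('top');save(cv2.resize(p[140:300,350:500],(600,640))[:600],'t9.png')
y=np.radians(-44);o=get_obs();R=np.array(o['tool_rot']);print('beam',np.array(o['ee_pos'])-R[:,0]*175+[0,0,10])
E
```

```text
time_s: 48.35
ee_pos: [543.2, -229.9, 101.3]
tool_rot: [[-0.716, 0.698, -0.0], [0.698, 0.716, 0.0], [0.0, -0.0, -1.0]]
wrist_force: [-0.5, -0.1, -1.1]
width: 39.2
gripper_force: 59.9
yaw now 135.7 pos [ 543.2 -229.9  101.3] tilt 0.01 | turn -0.3 shift [0.8 0.5 0.8] q6 -73.0 t 48.4 F [-0.5 -0.1 -1.1] w 39.2
beam [ 668.5 -352.2  111.3]
```

View pics/t9.png

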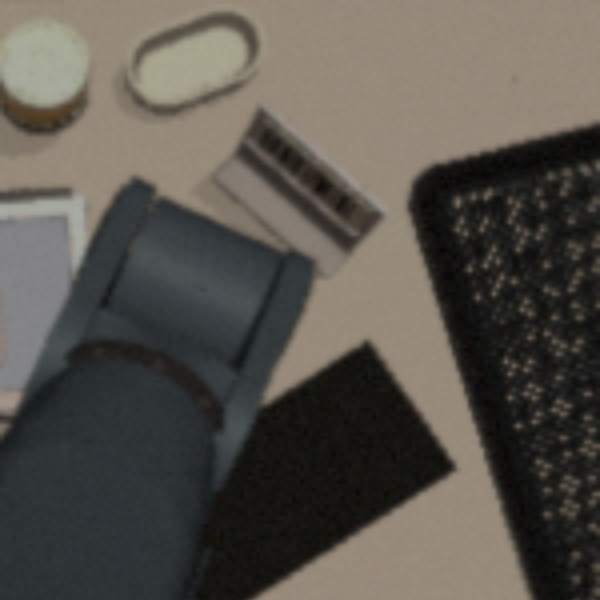

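```bash
python3 -m jog '0 0 0 0 0 0 200;0 0 0 0 0 0 200;0 0 0 0 0 0 200;0 0 0 0 0 0 200;0 0 0 0 0 0 200;0 0 0 0 0 0 200;0 0 0 0 0 0 200;0 0 0 0 0 0 200;0 0 0 0 0 0 200;0 0 0 0 0 0 200;0 0 0 0 0 0 200;0 0 0 0 0 0 200;0 0 0 0 0 0 200;0 0 0 0 0 0 200;0 0 0 0 0 0 200;0 0 0 0 0 0 200'
python3 - <<'E'
from h import *
ct=camera_model('top');print('card by top',plane(ct,[(426.2,185)],110), 'top edge ends',plane(ct,[(350+262/4,140+110/4),(350+383/4,140+213/4)],156))
go(452,-340,120,120.4)
E
```

```text
time_s: 50.4
ee_pos: [543.3, -229.9, 101.3]
tool_rot: [[-0.716, 0.698, -0.0], [0.698, 0.716, 0.0], [0.0, -0.0, -1.0]]
wrist_force: [-1.1, -0.5, -1.7]
width: 39.5
gripper_force: 59.9
card by top [[ 666.6 -350.3  110. ]] top edge ends [[ 709.2 -314.8  156. ]
 [ 629.7 -396.3  156. ]]
yaw now 135.7 pos [ 543.3 -229.9  101.3] tilt 0.0 | turn 15.3 shift [ -11.4 -142.6  -18.7] q6 -73.0 t 50.4 F [-1.1 -0.5 -1.7] w 39.5
```

Card centre by the top view is (667,−350,110) and the beam is at (668,−352,111), held for 2 s. Now I lay the scanner back along the mat.

```bash
python3 -m jog '0 0 0 -1 -12 -4 200;0 0 2 -2 -35 -10 200;0 0 5 -4 -65 -15 200;0 0 9 -7 -95 -19 200;0 0 13 -9 -120 -19 200;0 0 15 -11 -138 -19 200;0 0 15 -11 -143 -19 200;0 0 15 -11 -143 0 200;0 0 15 -11 -143 25 200;0 0 15 -11 -143 50 200;0 0 15 -11 -143 68 200;0 0 15 -11 -143 78 200;0 0 15 -11 -143 83 200;0 0 15 -11 -143 86 200;0 0 15 -11 -143 87 200;0 0 15 -11 -143 87 200'

```

```text
time_s: 52.4
ee_pos: [451.6, -340.1, 14.6]
tool_rot: [[-0.511, 0.859, 0.0], [0.859, 0.511, -0.0], [-0.001, 0.0, -1.0]]
wrist_force: [0.3, -0.4, -2.8]
width: 38.8
gripper_force: 60.2
```

```bash
python3 -m jog '0 0 0 0 0 1 200;0 0 0 0 0 1 200;0 0 0 0 0 1 100;0 0 0 0 0 1 60;0 0 0 0 0 1 40;0 0 0 0 0 1 0;0 0 0 0 0 1 0;0 0 0 0 0 -15 0;0 0 0 0 0 -50 0;0 0 0 0 0 -100 0;0 0 0 0 0 -150 0;0 0 0 0 0 -180 0;0 0 0 0 0 -180 0;0 0 0 0 0 -180 0'
python3 - <<'E'
from h import *
p,d,cm=snap('wrist');save(p,'w10.png')
vv,uu=np.mgrid[0:400,0:640];P=dep(cm,np.c_[uu.ravel(),vv.ravel()],d).reshape(400,640,3)
g=(P[...,2]>22)&(P[...,2]<50);g[300:]=0
for b in blobs(g,500): print(cen(b),cv2.minAreaRect(plane(cm,b.reshape(-1,2),36)[:,:2].astype(np.float32)))
p,d,cm=snap('top')
for u,v in [(372,240),(340,242),(372,218)]:print('lid',dep(cm,[(u,v)],d)[0])
E
```

```text
time_s: 54.15
ee_pos: [451.1, -339.7, 194.1]
tool_rot: [[-0.511, 0.859, -0.0], [0.859, 0.511, 0.0], [0.001, -0.0, -1.0]]
wrist_force: [-0.6, -0.5, -0.8]
width: 85.4
gripper_force: 0.0
[316.9 173.5] ((449.89727783203125, -335.8842468261719), (48.898681640625, 157.09078979492188), 30.767988204956055)
[566.   81.7] ((588.3245849609375, -162.81785583496094), (172.86900329589844, 65.92218017578125), 1.9347200393676758)
[615.7 272.5] ((748.5014038085938, -267.082275390625), (21.334239959716797, 63.27116775512695), 6.659583568572998)
[524. 291.] ((683.9354248046875, -327.2532958984375), (87.83390045166016, 18.183605194091797), 30.059097290039062)
lid [ 512.8 -186.    59.1]
lid [509.9 -88.8  55.6]
lid [ 581.6 -189.3   52.5]
```

View pics/w10.png

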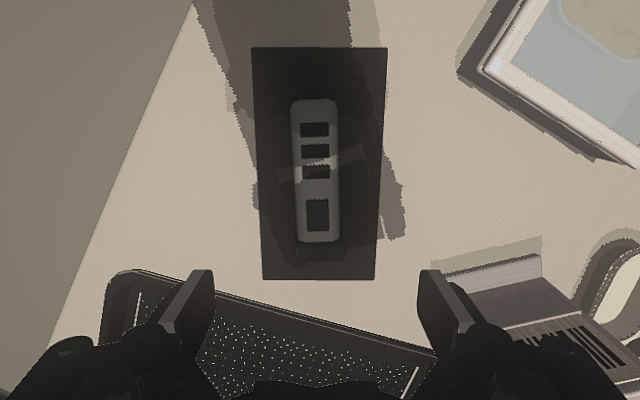

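The scanner lies along the middle of its mat at (317,175). One last averaged check of the lid against the start picture, then I hand in.

```bash
python3 - <<'E'
from h import *
f=np.load('pics/top0.npz');p,d,cm=snap('top')
us=np.arange(300,372,2);uv=np.r_[np.c_[us,0*us+240],np.c_[us,0*us+239]]
a=np.median(dep(cm,uv,d)[:,2]);b=np.median(dep(cm,uv,f['d'])[:,2]);print(a,b)
D=[]
for i in range(4):
    _,d,_=snap('top');D.append(np.median(dep(cm,uv,d)[:,2]))
print(D)
if abs(np.mean(D)-b)<4: print(job_done())
E
```

```text
54.01642558443268 54.381513113092865
[np.float64(54.55289518106599), np.float64(54.10975183901189), np.float64(54.53668334144015), np.float64(54.92697675019792)]
the job is handed in; nothing more can be done
None
```

The job is handed in with no verdict returned; by my camera checks, the three worktop cakes stand upright in the case, the lid closed slowly by the pedal and reads shut, and the scanner was held on the card for 2 s and laid along the middle of its mat.

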